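# Open the radio's battery bay and pop up the flat pack

## Robot

A 7-joint arm with a two-finger parallel gripper is mounted at the origin on a cart in front of the work surface, level with it; the furniture and walls round the work are solid. World frame = base frame: x ahead of the robot, y to its left, z up, the work surface at z = 0. Lengths are in m, angles in rad, forces in N, time in s.
With the tool pointing down it reaches from about 0.4 to 0.85 m from the base axis. Payload 4.5 kg.
Tool frame: the origin (TCP) lies midway between the tips of the shut fingers; the grasp point (between the pads) lies 19 mm behind it; z points along the fingers, y is the line along which they close (so a half turn about z gives the same grasp; the last joint's range is limited). The gripper opens to 88 mm and grips with 3 to 60 N. Pads are 18 mm wide; open, the fingers measure 123 mm over their backs; the gripper's body (75 mm by 187 mm) begins 45 mm behind the grasp point.
Start: joints at [-1.277, 0.689, -0.195, 1.565, 0.157, 0.902, -0.215], TCP at [0.161, 0.604, 0.239] pointing down, gripper open.
Joint ranges: [-3.01, 3.01], [-0.46, 2.08], [-1.47, 1.51], [0.13, 2.56], [-1, 4.14], [0.04, 2.09], [-2.66, 2.66]. Speed limits (rad/s): [2.57, 2.57, 3.14, 3.14, 3.14, 3.14, 3.14].

## Interface

Orientations are given as a unit quaternion [w, x, y, z].
In Python, from station import manip gives the robot as it stands.
- The arm moves only by the tool drive_tool, never from a script. Its arguments are lists of equal length, an entry for each row: "claw": the opening, from 0 (shut) to 1 (fully open); "delta_pos": the shift along the tool's x, y, z normalised to -1 to 1, where 1 is 4 cm, a list of three; "yaw": the turn about the tool's z normalised to -1 to 1, where 1 is 6 degrees. In form: {"claw": [claw, ...], "delta_pos": [[x, y, z], ...], "yaw": [yaw, ...]}. A call has 1 to 8 rows; each row shifts and turns the commanded pose from where the row before left it, along the tool's axes as they then stand; what a row does not reach is not made up. A row lasts 1/10 s, in which the tool goes at most 50 mm and 8.59 degrees, less where a joint would pass 70% of its speed; a pose out of reach is approached as far as the arm can. A call with a number of a shift or a turn outside -1 to 1 is refused whole. A call with a gripper value outside its range is refused whole. The fingers move at their own pace and stop on an object; "squeeze" is the grip in N (left out, the last holds). Time passes only in rows, so rows that do not move let the fingers close. It gives the time, the measured TCP pose, the force, the opening and the grip force at its end, in the units of the state.
- manip.sense(): the state, without advancing time (a new reading comes with each control period).
- manip.capture(name): name is "scene" or "top" or "wrist"; returns the picture (384x512x3 uint8, red, green, blue); there is no depth.
- manip.camera_params(name): a dict with "K" (3x3 intrinsics, pixels), "camera_from_world" (4x4, takes a point from world to camera coordinates). Camera axes: x right, y down, z forward; pixel columns grow to the right and rows downward; lengths in m; the calibration is good to about 2 mm. A picture is of the moment at which its call begins: read the wrist's pose just before it. camera_params takes no time and is no camera call; for the wrist camera it gives the pose at the moment of the call.
- manip.close_job(): hands the job in; it is judged then, once.
The state is a dict: "clock": time; "joint_positions": joint angles; "qvel": joint speeds; "effort": joint torques, N m; "eef_pos": TCP position; "tool_rot": TCP orientation; "wrist_force": force on the tool from outside, world axes, zero at the start; "wrist_torque": the same for the moment, N m; "grip_width": finger opening in m; "grasp_force": force on a finger pad.
Only numpy, scipy, OpenCV 4.12 (cv2) and the standard library are available. Lean on these libraries where they do the work, as an engineer would, in place of code of your own. Each camera call takes 0.05 s, during which the arm holds its last target. There are 200 camera calls.

## Task

The battery of the portable radio is flat. Press the release tab in front of the battery cover so that the cover springs up, push the cover back until it is fully open and stays there, then press the eject paddle in the bay so that the battery pack pops up. Do it with the fingertips only: grip and lift nothing, let the radio stand where it is, and leave the spare pack and the filler tin beside it alone.

Things in the scene. Friction and masses are not known exactly. Their poses are not given: they have to be found in the camera images.
- radio: The grey portable radio of a building worker, a flat box about 180 x 250 x 85 mm (1.9 kg, loose on rubber feet). Origin: centre of its underside. Its x axis points from its front edge (with the release tab) to its back (with the folded carrying handle), y to the loudspeaker half, z up. The flat deck on top is at z = 85 mm in this frame; the battery bay is in the half at y < 0, with its middle at y = -58 mm. A knob in the loudspeaker half is the highest fixed part, z = 99 mm.
- tab_pad (a point): Middle of the top of the release tab: a black ribbed pad 28 mm (front to back) x 36 mm, 87 mm above the worktop and almost flush with the deck, at the radio's front edge before the middle of the cover. Axes as the radio's while untouched. The tab is a rocker: pressed straight down at the pad it tips about a pin 24 mm behind this point.
- tab (a joint): Tip of the release tab, rad: 0 at rest, 0.38 at its stop; it lets go of the cover at about 0.22 (pad middle 5 mm down). A spring returns it. With broad fingertips on the pad's middle it takes about 2 N to start, 3 to 5 N to let go and 6 N at the stop. Its hook rises 7 mm above the pad's top, 17 to 27 mm behind the pad's middle, and clips over the cover's front edge.
- cover (a joint): Hinge angle of the battery cover, rad: 0 shut, 2.0 fully open against its stop, leaning back. The cover is a flat grey ribbed plate 124 mm (hinge to front edge) x 106 mm x 5 mm, 90 g. Once let go, a spring under it lifts it to about 1.0 rad in about half a second, no further; pushed past upright (1.57) it falls back to the stop by its own weight and stays; left short of upright it sinks back to 1.0. It moves with a damper and takes only 1 to 2 N.
- cover_edge (a point): Middle of the cover's front (free) edge, half-way through the 5 mm plate. 124 mm from the hinge line. The frame turns with the cover: x from the edge to the hinge, y along the edge.
- cover_hinge (a point): Middle of the cover's hinge line, at the back of the bay, 88 mm above the worktop. The line runs along the radio's y; the frame turns with the cover.
- paddle_pad (a point): Middle of the top of the eject paddle: a grey ribbed pad 28 mm (front to back) x 36 mm, in the bay under the cover, 69 mm above the worktop (16 mm below the deck), in front of the pack. The bay's front wall is 24 mm before this point, the bay's side walls 54 mm to each side, the pack's front face 30 mm behind it. Axes as the radio's while untouched.
- paddle (a joint): Tip of the eject paddle, rad: 0 at rest, 0.38 at its stop; a rocker like the tab, pressed straight down at its pad, with the same spring and forces. It lets go of the pack at about 0.22 (pad middle 5 mm down). Its hook rises 7 mm above the pad's top, 17 to 27 mm behind the pad's middle.
- pack (a joint): Rise of the battery pack in its bay, m: 0 latched down (top 6 mm below the deck), 0.018 popped up, where it stays. A spring lifts it as soon as the paddle lets go.
- pack_top (a point): Middle of the top of the battery pack in the bay, a black block 50 x 84 x 41 mm, behind the eject paddle.
- spare_pack_mid (a point): Centre of the spare battery pack, a loose black block 56 x 84 x 41 mm like the one in the bay, standing on the worktop beside the radio, on the loudspeaker side. To be left alone.
- filler_tin: Tin of wood filler, 69 mm across, 68 mm high, on the worktop close to the radio on its bay side. Origin: centre of its underside. To be left alone.

How it is judged:
On the way, in this order (a step that is already met when the one before it is completed fails the run):
1. the release tab is pressed (value of joint tab above 0.15 rad), for 0.02 s.
2. the cover has sprung up (value of joint cover above 0.6 rad), for 0.1 s.
3. the cover is pushed fully open (value of joint cover above 1.88 rad), for 0.2 s.
4. the eject paddle is pressed (value of joint paddle above 0.15 rad), for 0.02 s.
At the end, for the whole second after the job is handed in: The cover stands fully open (over 1.88 of 2.0 rad), the pack in the bay has risen at least 14 of its 18 mm, tab and paddle are released, and the radio rests upright within 40 mm of where it stood (value of joint cover above 1.88 rad and value of joint pack above 0.014 m and value of joint each of tab, paddle below 0.08 rad and linear speed of radio below 0.02 m/s and distance of radio from where it was at the start of the episode below 0.04 m and angle between radio's own z axis and vertical below 0.08 rad); the robot touches nothing.
It fails at once if the radio is lifted or tipped (height (world z) of radio above 0.02 m or angle between radio's own z axis and vertical above 0.15 rad).
It fails at once if the radio is shoved more than 40 mm (distance of radio from where it was at the start of the episode above 0.04 m).
It fails at once if the spare pack or the filler tin is moved more than 20 mm (distance of any of spare_pack_mid, filler_tin from where it was at the start of the episode above 0.02 m).
It also fails if it takes over 48 s, if anything falls off the work surface, if the arm or the gripper's body presses on something with over 40 N, if the wrist force passes 120 N, or if a joint passes its speed limit or range.

## Working session

There is one attempt and no reset: what is moved stays moved. The work goes in short steps, Python scripts to look and compute and a tool call to move; the robot and the scene stay as the last step left them, time stands still between calls to the robot, and variables do not carry over. Pictures are saved under pics/ and viewed, at most 10 in all, crops included, and the job is handed in when it is done.

Besides the shell and the picture viewer there is one more tool, called as name(argument=value, ...), one argument or row to a line, values as JSON. drive_tool: Moves the arm, as the interface text tells. Scaled input: -1 to 1 covers 4 cm each way for a shift and 6 degrees each way for a turn. Its arguments: {"type":"object","properties":{"claw":{"type":"array","items":{"type":"number"}},"delta_pos":{"type":"array","items":{"type":"array","items":{"type":"number","minimum":-1,"maximum":1}}},"yaw":{"type":"array","items":{"type":"number","minimum":-1,"maximum":1}},"squeeze":{"type":"number"}},"required":["claw","delta_pos","yaw"]}

```bash
mkdir -p pics
python3 - <<'E'
from station import manip
import cv2,numpy as np
s=manip.sense();print(s)
for n in("scene","top"):
    im=manip.capture(n);cv2.imwrite(f"pics/{n}0.png",im[...,::-1]);p=manip.camera_params(n);print(n,p)
a=cv2.imread("pics/top0.png");b=cv2.imread("pics/scene0.png")
cv2.imwrite("pics/top0b.png",cv2.resize(a,(800,600),interpolation=cv2.INTER_CUBIC))
cv2.imwrite("pics/scene0b.png",cv2.resize(b,(800,600),interpolation=cv2.INTER_CUBIC))
E
```

```text
{'clock': 0.0, 'joint_positions': array([-1.27725035,  0.68997183, -0.19450625,  1.56633783,  0.15730172,
        0.90248452, -0.21512876]), 'qvel': array([ 0.001139  , -0.00065285, -0.00130014, -0.00138032, -0.00127224,
       -0.00165579, -0.00122934]), 'effort': array([-8.00712623e-04, -5.27542341e+01, -1.26713578e+00, -1.53424054e+01,
       -5.26834605e-02,  6.40639293e-03,  1.65358006e-04]), 'eef_pos': array([0.1604131 , 0.60341646, 0.23791907]), 'tool_rot': array([-4.90335965e-05,  1.29483370e-01,  9.91581180e-01, -9.03854637e-04]), 'wrist_force': array([0.77232761, 0.17383288, 0.07462576]), 'wrist_torque': array([ 0.06971193,  0.01354242, -0.00035256]), 'grasp_force': 0.0, 'grip_width': 0.08775205806550423}
scene {'K': array([[499.41731816,   0.        , 251.88800362],
       [  0.        , 499.41731816, 182.24998658],
       [  0.        ,   0.        ,   1.        ]]), 'camera_from_world': array([[ 0.81591152, -0.57779135,  0.02110804, -0.48100381],
       [-0.31274276, -0.47174818, -0.82440622,  0.26725648],
       [ 0.48629247,  0.66604115, -0.56560484,  0.94933755],
       [ 0.        ,  0.        ,  0.        ,  1.        ]])}
top {'K': array([[406.2179316 ,   0.        , 258.22323377],
       [  0.        , 406.2179316 , 184.23646974],
       [  0.        ,   0.        ,   1.        ]]), 'camera_from_world': array([[-1.10179449e-03, -9.99756369e-01,  2.20451395e-02,
        -1.34576381e-02],
       [-9.96791178e-01, -6.66465494e-04, -8.00431382e-02,
         5.85622262e-01],
       [ 8.00383296e-02, -2.20625917e-02, -9.96547594e-01,
         1.01163326e+00],
       [ 0.00000000e+00,  0.00000000e+00,  0.00000000e+00,
         1.00000000e+00]])}
```

View pics/top0b.png

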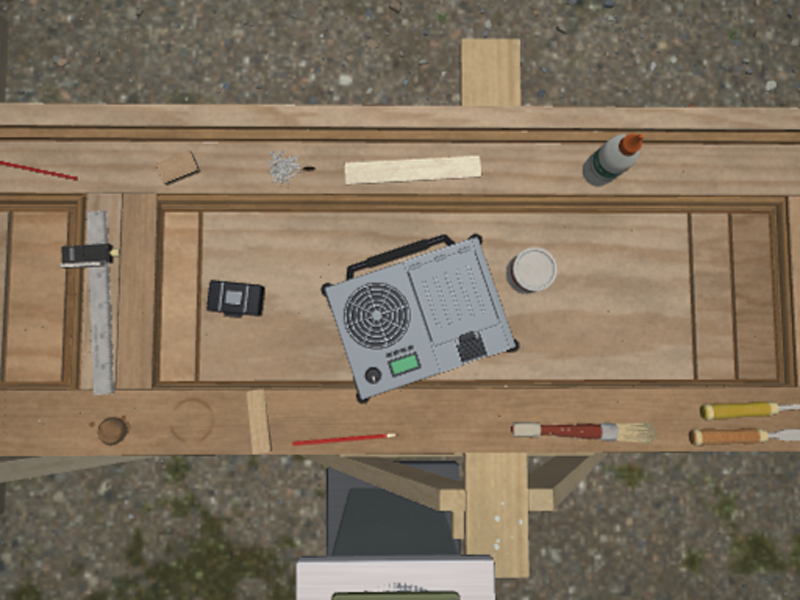

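View pics/scene0b.png

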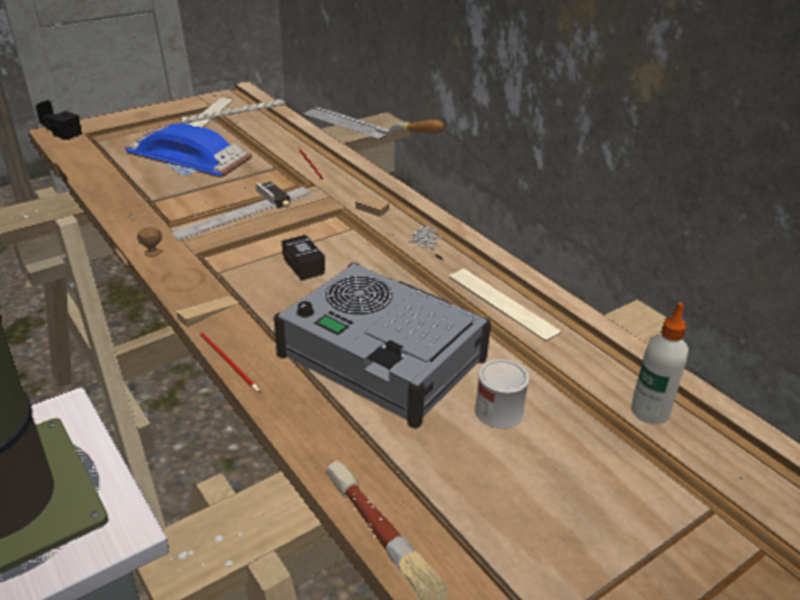

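The top view shows the radio with its tab at about (472,346) in the 800-px view, the tin at (533,270) and the spare pack at (236,298). I'll enlarge it to measure.

Run:
```python
import cv2
a=cv2.imread("pics/top0.png")
c=a[140:265,200:365]
cv2.imwrite("pics/c1.png",cv2.resize(c,None,fx=4.8,fy=4.8,interpolation=cv2.INTER_CUBIC))
```

```text
(no output)
```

View pics/c1.png

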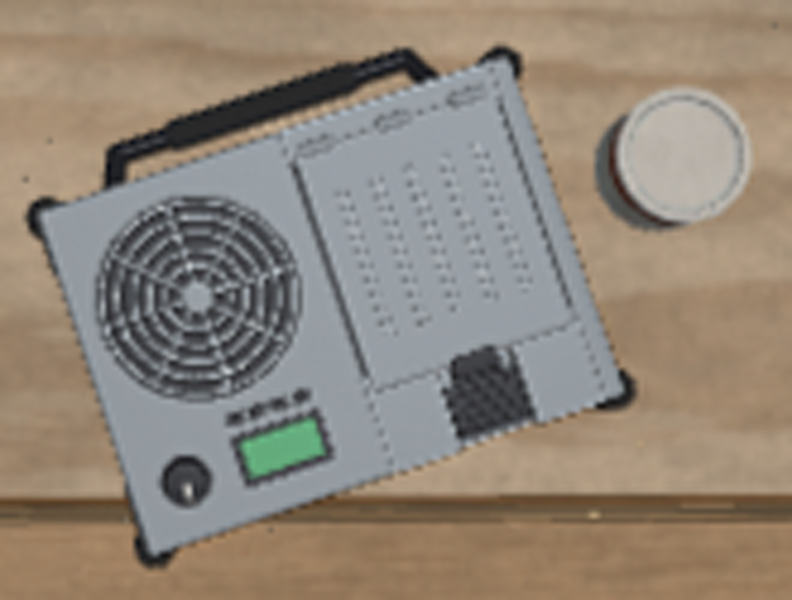

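```bash
cat > h.py <<'E'
import numpy as np
def ray(p,u,v,z):
    K,T=p["K"],p["camera_from_world"];R,t=T[:3,:3],T[:3,3]
    c=-R.T@t;d=R.T@np.linalg.solve(K,[u,v,1]);return c+d*(z-c[2])/d[2]
def proj(p,X):
    q=p["camera_from_world"][:3]@np.r_[X,1];q=p["K"]@q;return q[:2]/q[2]
E
python3 - <<'E'
from station import manip
from h import *
p=manip.camera_params("top")
f=lambda x,y,z:ray(p,200+(x+.5)/4.8-.5,140+(y+.5)/4.8-.5,z)
P={k:f(*v) for k,v in dict(BL=(45,210,.085),BR=(508,58,.085),FR=(625,392,.085),FL=(148,555,.085),tab=(488,398,.087),tabF=(497,427,.087),cFL=(375,388,.088),cFR=(578,322,.088),tin=(684,155,.068)).items()}
for k,v in P.items():print(k,v.round(4))
m=(P['BL']+P['BR']+P['FR']+P['FL'])/4
yax=(P['BL']+P['FL']-P['BR']-P['FR'])/2;xax=(P['BL']+P['BR']-P['FL']-P['FR'])/2
print(m,np.linalg.norm(xax),np.linalg.norm(yax),np.degrees([np.arctan2(xax[1],xax[0]),np.arctan2(-yax[0],yax[1])]))
x=xax/np.linalg.norm(xax);y=yax/np.linalg.norm(yax)
for k in P:print(k,((P[k]-m)@x).round(4),((P[k]-m)@y).round(4))
# scene projections for check
q=manip.camera_params("scene")
for k in P:print(k,(proj(q,P[k])*800/512).round(1))
E
```

```text
BL [0.5827 0.1055 0.085 ]
BR [ 0.6597 -0.1265  0.085 ]
FR [ 0.4921 -0.1832  0.085 ]
FL [0.4125 0.0536 0.085 ]
tab [ 0.4892 -0.1145  0.087 ]
tabF [ 0.4749 -0.1189  0.087 ]
cFL [ 0.4942 -0.0584  0.088 ]
cFR [ 0.5268 -0.1596  0.088 ]
tin [ 0.6126 -0.2187  0.068 ]
[ 0.53676904 -0.03765601  0.085     ] 0.17745186590399561 0.2471260435919477 [17.82226776 18.46285843]
BL 0.0876 0.1213
BR 0.0899 -0.1233
FR -0.0871 -0.1239
FL -0.0903 0.1259
tab -0.0688 -0.0579
tabF -0.0838 -0.0574
cFL -0.0469 -0.0062
cFR -0.0468 -0.1125
tin 0.0168 -0.1957
BL [353.3 263.1]
BR [484.2 319.4]
FR [415.1 384.1]
FL [274.5 314.2]
tab [383.4 355.7]
tabF [376.5 361.2]
cFL [363.7 332.7]
cFR [425.5 363. ]
tin [501.2 374.9]
```

drive_tool(
  claw=[0, 0, 0, 0, 0, 0, 0],
  delta_pos=[
    [0, 0, 0],
    [0, 0, 0],
    [0, 0, 0],
    [0, 0, 0],
    [0, 0, 0],
    [0, 0, 0],
    [0, 0, 0],
  ],
  yaw=[-0.92, -0.92, -0.92, -0.92, -0.92, -0.92, 0],
)

```text
clock: 0.8
eef_pos: [0.1606, 0.6036, 0.2382]
tool_rot: [-0.0, -0.159, 0.987, -0.0]
wrist_force: [0.7, 0.0, 0.0]
grip_width: 0.0345
grasp_force: 0.0
```

```bash
cat >> h.py <<'E'
from scipy.spatial.transform import Rotation as Ro
A=np.radians(18.1);O=np.array([.5368,-.0377,0]);RR=Ro.from_euler('z',A).as_matrix()
def w(x,y,z):return O+RR@[x,y,z]
def st():
    from station import manip
    s=manip.sense();q=s["tool_rot"];R=Ro.from_quat(np.r_[q[1:],q[0]]).as_matrix()
    print("t",round(s["clock"],2),"tcp",s["eef_pos"].round(4),"radio",(RR.T@(s["eef_pos"]-O)).round(4),"F",s["wrist_force"].round(1),"yaw err deg",np.degrees(np.arctan2(R[1,1],R[0,1])-A-np.pi/2).round(2),"tz",R[:,2].round(3),"w",round(s["grip_width"],4))
    return s,R
def to(X):
    s,R=st();d=R.T@(np.asarray(X)-s["eef_pos"]);print("units",(d/.04).round(3));return d
E
python3 - <<'E'
from h import *
to([.42,.33,.2]);to(w(-.075,-.058,.16))
E
```

```text
t 0.8 tcp [0.1606 0.6036 0.2382] radio [-0.1583  0.7265  0.2382] F [0.7 0.  0. ] yaw err deg 0.14 tz [-0.001 -0.001 -1.   ] w 0.0345
units [-4.018 -8.526  0.959]
t 0.8 tcp [0.1606 0.6036 0.2382] radio [-0.1583  0.7265  0.2382] F [0.7 0.  0. ] yaw err deg 0.14 tz [-0.001 -0.001 -1.   ] w 0.0345
units [ -2.036 -19.615   1.969]
```

drive_tool(
  claw=[0, 0, 0, 0, 0, 0, 0, 0],
  delta_pos=[
    [-0.5, -0.9, 0],
    [-0.5, -0.9, 0],
    [-0.5, -0.9, 0],
    [-0.5, -0.9, 0],
    [-0.5, -0.9, 0],
    [-0.5, -0.9, 0],
    [-0.5, -0.9, 0],
    [-0.5, -0.9, 0],
  ],
  yaw=[0, 0, 0, 0, 0, 0, 0, 0],
)

```text
clock: 1.6
eef_pos: [0.4037, 0.3792, 0.2386]
tool_rot: [-0.0, -0.157, 0.988, -0.0]
wrist_force: [-0.1, -0.1, -0.7]
grip_width: 0.0003
grasp_force: 0.0
```

drive_tool(
  claw=[0, 0, 0, 0, 0, 0, 0, 0],
  delta_pos=[
    [0.2, -1, 0],
    [0.2, -1, 0],
    [0.2, -1, 0],
    [0.2, -1, 0],
    [0.2, -1, 0],
    [0.2, -1, 0.3],
    [0.2, -1, 0.3],
    [0.2, -1, 0.3],
  ],
  yaw=[0, 0, 0, 0, 0, 0, 0, 0],
)

```text
clock: 2.4
eef_pos: [0.4421, 0.055, 0.2025]
tool_rot: [0.0, -0.157, 0.988, 0.0]
wrist_force: [1.2, 0.4, -0.9]
grip_width: 0.0005
grasp_force: 0.0
```

Run:
```python
from h import *
to(w(-.075,-.058,.12))
```

```text
t 2.4 tcp [0.4421 0.055  0.2025] radio [-0.0612  0.1176  0.2025] F [ 1.2  0.4 -0.9] yaw err deg -0.02 tz [ 0.001  0.    -1.   ] w 0.0005
units [ 0.346 -4.389  2.061]
```

drive_tool(
  claw=[0, 0, 0, 0, 0, 0, 0, 0],
  delta_pos=[
    [0.1, -0.9, 0.2],
    [0.1, -0.9, 0.2],
    [0.1, -0.9, 0.3],
    [0.05, -0.9, 0.3],
    [0, -0.6, 0.4],
    [0, 0, 0.3],
    [0, 0, 0],
    [0, 0, 0],
  ],
  yaw=[0, 0, 0, 0, 0, 0, 0, 0],
)

```text
clock: 3.2
eef_pos: [0.4811, -0.1067, 0.1348]
tool_rot: [-0.0, -0.158, 0.987, 0.0]
wrist_force: [0.3, -0.5, -0.1]
grip_width: 0.0004
grasp_force: 0.0
```

Run:
```python
from h import *
to(w(-.075,-.058,.1))
import cv2
from station import manip
p=manip.camera_params("top");im=manip.capture("top");ws=manip.capture("wrist");sc=manip.capture("scene")
cv2.imwrite("pics/m1.png",np.hstack([cv2.resize(sc[190:280,160:340],(400,200),interpolation=2),cv2.resize(ws,(400,300))[50:250]])[...,::-1])
```

```text
t 3.2 tcp [ 0.4811 -0.1067  0.1348] radio [-0.0743 -0.0483  0.1348] F [ 0.3 -0.5 -0.1] yaw err deg 0.11 tz [-0.  0. -1.] w 0.0004
units [ 0.017 -0.243  0.869]
```

View pics/m1.png

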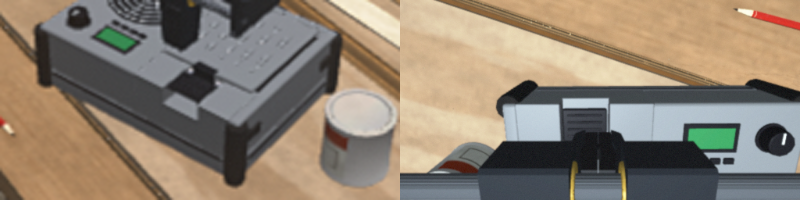

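The wrist view shows the fingertips (597,140) about 10 mm to the speaker side of the pad (585,125), which agrees with the measured position.

drive_tool(
  claw=[0, 0, 0, 0],
  delta_pos=[
    [0.02, -0.24, 0.3],
    [0, 0, 0.35],
    [0, 0, 0.22],
    [0, 0, 0],
  ],
  yaw=[0, 0, 0, 0],
)

```text
clock: 3.75
eef_pos: [0.4827, -0.1168, 0.0987]
tool_rot: [-0.001, -0.159, 0.987, 0.0]
wrist_force: [-0.6, -0.4, 0.6]
grip_width: 0.0003
grasp_force: 0.0
```

drive_tool(
  claw=[0, 0, 0, 0, 0, 0],
  delta_pos=[
    [0, 0, 0.13],
    [0, 0, 0.1],
    [0, 0, 0.1],
    [0, 0, 0.1],
    [0, 0, 0],
    [0, 0, 0],
  ],
  yaw=[0, 0, 0, 0, 0, 0],
)

```text
clock: 4.35
eef_pos: [0.483, -0.1169, 0.0827]
tool_rot: [-0.001, -0.158, 0.987, -0.0]
wrist_force: [-1.8, -0.8, 2.4]
grip_width: 0.0004
grasp_force: 1.4
```

Run:
```python
from h import *
to(w(-.075,-.058,.08))
```

```text
t 4.35 tcp [ 0.483  -0.1169  0.0827] radio [-0.0758 -0.0586  0.0827] F [-1.8 -0.8  2.4] yaw err deg 0.13 tz [-0.001 -0.    -1.   ] w 0.0004
units [-0.02   0.014  0.068]
```

drive_tool(
  claw=[0, 0, 0, 0, 0],
  delta_pos=[
    [0, 0, 0.07],
    [0, 0, 0.07],
    [0, 0, 0.04],
    [0, 0, 0],
    [0, 0, 0],
  ],
  yaw=[0, 0, 0, 0, 0],
)

```text
clock: 4.85
eef_pos: [0.4829, -0.117, 0.0773]
tool_rot: [-0.0, -0.158, 0.987, -0.001]
wrist_force: [-7.5, 0.2, 25.5]
grip_width: -0.0
grasp_force: 13.3
```

Run:
```python
from h import *
st()
import cv2
from station import manip
sc=manip.capture("scene")
cv2.imwrite("pics/m2.png",cv2.resize(sc[150:290,160:340],None,fx=2.5,fy=2.5,interpolation=2)[...,::-1])
```

```text
t 4.85 tcp [ 0.4829 -0.117   0.0773] radio [-0.0759 -0.0586  0.0773] F [-7.5  0.2 25.5] yaw err deg 0.13 tz [ 0.    -0.002 -1.   ] w -0.0
```

View pics/m2.png

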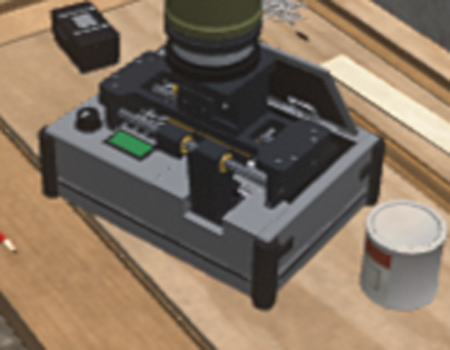

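The scene view shows the cover up behind the gripper (dark plate at about (315,95)), with the tab at its stop. I'll back off upward and forward.

drive_tool(
  claw=[0, 0, 0, 0, 0, 0, 0, 0],
  delta_pos=[
    [0, 0, -0.2],
    [0.1, 0, -0.4],
    [0.1, 0, -0.5],
    [0.1, 0, -0.5],
    [0.1, 0, -0.5],
    [0, 0, -0.3],
    [0, 0, 0],
    [0, 0, 0],
  ],
  yaw=[0, 0, 0, 0, 0, 0, 0, 0],
)

```text
clock: 5.7
eef_pos: [0.4689, -0.1216, 0.1713]
tool_rot: [0.001, -0.158, 0.987, 0.0]
wrist_force: [-0.1, 0.7, -0.6]
grip_width: 0.0002
grasp_force: 0.0
```

Run:
```python
from h import *
to(w(.0,-.058,.165))
import cv2
from station import manip
sc=manip.capture("scene");t=manip.capture("top")
cv2.imwrite("pics/m3.png",np.hstack([cv2.resize(sc[110:290,160:340],(540,540),interpolation=2)])[...,::-1])
```

```text
t 5.7 tcp [ 0.4689 -0.1216  0.1713] radio [-0.0906 -0.0586  0.1713] F [-0.1  0.7 -0.6] yaw err deg 0.14 tz [ 0.001  0.    -1.   ] w 0.0002
units [-2.265  0.01   0.16 ]
```

View pics/m3.png

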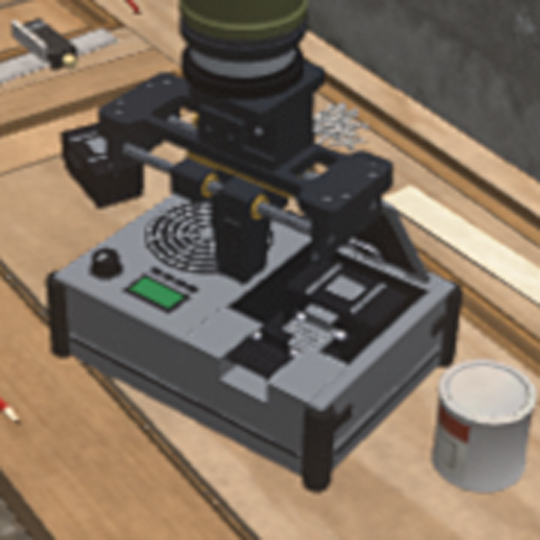

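The cover stands at about 1 rad and the bay is open. Now I push the free edge back.

drive_tool(
  claw=[0, 0, 0, 0, 0, 0, 0, 0],
  delta_pos=[
    [-0.5, 0, 0.15],
    [-0.6, 0, 0],
    [-0.5, 0, 0],
    [-0.3, 0, 0],
    [-0.3, 0, 0],
    [-0.3, 0, 0],
    [-0.3, 0, 0],
    [-0.3, 0, 0],
  ],
  yaw=[0, 0, 0, 0, 0, 0, 0, 0],
)

```text
clock: 6.6
eef_pos: [0.5859, -0.0826, 0.1642]
tool_rot: [-0.001, -0.159, 0.987, 0.0]
wrist_force: [-1.1, -0.1, -0.2]
grip_width: 0.0005
grasp_force: 0.2
```

drive_tool(
  claw=[0, 0, 0, 0, 0, 0, 0, 0],
  delta_pos=[
    [-0.3, 0, 0],
    [-0.3, 0, 0],
    [-0.3, 0, 0],
    [-0.3, 0, 0],
    [-0.2, 0, 0],
    [0, 0, 0],
    [0, 0, 0],
    [0, 0, 0],
  ],
  yaw=[0, 0, 0, 0, 0, 0, 0, 0],
)

```text
clock: 7.4
eef_pos: [0.6386, -0.0657, 0.1652]
tool_rot: [-0.0, -0.158, 0.987, -0.0]
wrist_force: [-0.6, -0.1, -0.3]
grip_width: 0.0002
grasp_force: 0.0
```

Run:
```python
from h import *
to(w(.09,-.058,.165))
```

```text
t 7.4 tcp [ 0.6386 -0.0657  0.1652] radio [ 0.0881 -0.0583  0.1652] F [-0.6 -0.1 -0.3] yaw err deg 0.12 tz [-0.001 -0.    -1.   ] w 0.0002
units [-0.048  0.007  0.006]
```

drive_tool(
  claw=[0, 0, 0, 0, 0, 0, 0, 0],
  delta_pos=[
    [0.3, 0, 0],
    [0.8, 0, 0],
    [1, 0, 0],
    [1, 0, 0],
    [1, 0, 0],
    [1, 0, 0],
    [0.4, 0, 0],
    [0, 0, 0],
  ],
  yaw=[0, 0, 0, 0, 0, 0, 0, 0],
)

```text
clock: 8.2
eef_pos: [0.4271, -0.1357, 0.1657]
tool_rot: [-0.002, -0.157, 0.988, -0.0]
wrist_force: [-0.3, -0.4, -0.0]
grip_width: 0.0005
grasp_force: 0.0
```

Run:
```python
from h import *
st()
import cv2
from station import manip
sc=manip.capture("scene");t=manip.capture("top")
cv2.imwrite("pics/t4.png",t[...,::-1]);cv2.imwrite("pics/s4.png",sc[...,::-1])
cv2.imwrite("pics/m4.png",np.hstack([cv2.resize(sc[130:280,200:330],(390,450),interpolation=2),cv2.resize(t[130:280,235:370],(405,450),interpolation=2)])[...,::-1])
```

```text
t 8.2 tcp [ 0.4271 -0.1357  0.1657] radio [-0.1347 -0.059   0.1657] F [-0.3 -0.4 -0. ] yaw err deg -0.02 tz [-0.003 -0.001 -1.   ] w 0.0005
```

View pics/m4.png

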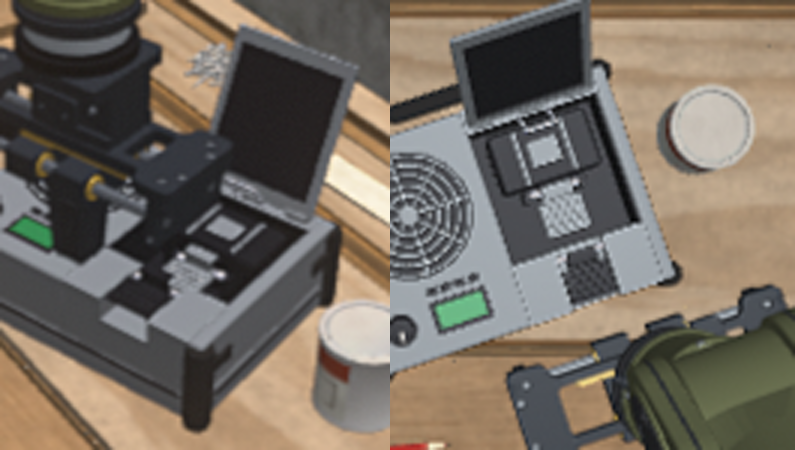

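Cover fully open and leaning back; in the right half the paddle pad is around (565,213), bay front wall through (510,263) and (637,222).

Run:
```python
from h import *
from station import manip
p=manip.camera_params("top")
f=lambda x,y,z:RR.T@(ray(p,235+(x-390+.5)/3-.5,130+(y+.5)/3-.5,z)-O)
for k,v in dict(pad=(565,213,.069),pfl=(548,237,.069),pfr=(592,223,.069),wall1=(512,263,.085),wall2=(637,222,.085),tabF=(594,299,.087),tab=(590,276,.087),packFL=(495,194,.079),packFR=(601,160,.079),deckFR=(672,278,.085)).items():print(k,f(*v).round(4))
to(w(-.02,-.058,.12))
```

```text
pad [-0.0136 -0.0581  0.069 ]
pfl [-0.0277 -0.0388  0.069 ]
pfr [-0.0281 -0.0764  0.069 ]
wall1 [-0.0382 -0.0035  0.085 ]
wall2 [-0.0384 -0.1088  0.085 ]
tabF [-0.0854 -0.0563  0.087 ]
tab [-0.0672 -0.059   0.087 ]
packFL [ 0.0183 -0.0083  0.079 ]
packFR [ 0.0178 -0.0982  0.079 ]
deckFR [-0.0893 -0.1209  0.085 ]
t 8.3 tcp [ 0.4315 -0.1341  0.1659] radio [-0.13   -0.0589  0.1659] F [ 0.3 -0.2 -0.3] yaw err deg 0.12 tz [ 0.002  0.    -1.   ] w 0.0006
units [-2.749  0.018  1.153]
```

drive_tool(
  claw=[0, 0, 0, 0, 0, 0, 0, 0],
  delta_pos=[
    [-0.7, 0.02, 0],
    [-0.9, 0, 0],
    [-0.8, 0, 0.2],
    [-0.4, 0, 0.3],
    [0, 0, 0.4],
    [0, 0, 0.3],
    [0, 0, 0],
    [0, 0, 0],
  ],
  yaw=[0, 0, 0, 0, 0, 0, 0, 0],
)

```text
clock: 9.1
eef_pos: [0.5366, -0.0982, 0.1175]
tool_rot: [-0.0, -0.159, 0.987, 0.0]
wrist_force: [0.3, 0.7, 0.3]
grip_width: 0.0004
grasp_force: 0.0
```

Run:
```python
from h import *
to(w(-.018,-.058,.085))
```

```text
t 9.1 tcp [ 0.5366 -0.0982  0.1175] radio [-0.019  -0.0574  0.1175] F [0.3 0.7 0.3] yaw err deg 0.15 tz [-0.  0. -1.] w 0.0004
units [-0.024 -0.015  0.812]
```

drive_tool(
  claw=[0, 0, 0, 0, 0, 0, 0, 0],
  delta_pos=[
    [0, 0, 0.4],
    [0, 0, 0.4],
    [0, 0, 0.2],
    [0, 0, 0.15],
    [0, 0, 0.13],
    [0, 0, 0.13],
    [0, 0, 0],
    [0, 0, 0],
  ],
  yaw=[0, 0, 0, 0, 0, 0, 0, 0],
)

```text
clock: 9.9
eef_pos: [0.5359, -0.0988, 0.0613]
tool_rot: [-0.001, -0.158, 0.987, -0.0]
wrist_force: [-1.9, -0.7, 3.8]
grip_width: 0.0002
grasp_force: 2.3
```

drive_tool(
  claw=[0, 0, 0],
  delta_pos=[
    [0, 0, 0.04],
    [0, 0, 0],
    [0, 0, 0],
  ],
  yaw=[0, 0, 0],
)

```text
clock: 10.2
eef_pos: [0.5359, -0.0987, 0.0602]
tool_rot: [-0.0, -0.158, 0.987, -0.0]
wrist_force: [-4.8, -1.3, 9.4]
grip_width: 0.0003
grasp_force: 5.2
```

At the stop. I'll retreat straight up, forward, and look.

drive_tool(
  claw=[0, 0, 0, 0, 0, 0, 0, 0],
  delta_pos=[
    [0, 0, -0.3],
    [0, 0, -0.6],
    [0, 0, -0.8],
    [0.3, 0, -0.8],
    [0.8, 0, -0.4],
    [1, 0, 0],
    [1, 0, 0],
    [0, 0, 0],
  ],
  yaw=[0, 0, 0, 0, 0, 0, 0, 0],
)

```text
clock: 11.0
eef_pos: [0.4128, -0.1392, 0.1759]
tool_rot: [-0.003, -0.157, 0.988, -0.0]
wrist_force: [0.3, -0.0, 0.5]
grip_width: 0.0009
grasp_force: 0.0
```

Run:
```python
from h import *
st()
import cv2
from station import manip
sc=manip.capture("scene");t=manip.capture("top")
cv2.imwrite("pics/m5.png",np.hstack([cv2.resize(sc[130:280,200:330],(390,450),interpolation=2),cv2.resize(t[130:280,235:370],(405,450),interpolation=2)])[...,::-1])
```

```text
t 11.0 tcp [ 0.4128 -0.1392  0.1759] radio [-0.1494 -0.0579  0.1759] F [ 0.3 -0.   0.5] yaw err deg -0.05 tz [-0.006 -0.002 -1.   ] w 0.0009
```

View pics/m5.png

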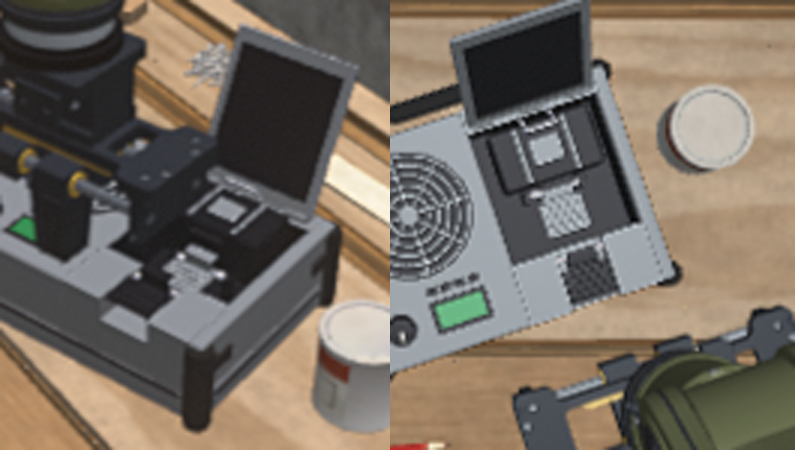

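The pack label rose from row 228 to 207 in the scene half, about 18 mm, so the pack is fully up. The cover is open, the radio hasn't moved and the arm is clear.

```bash
python3 -c "
from station import manip
print(manip.close_job())"
```

```text
the job is handed in; nothing more can be done
None
```

The job is handed in: I pressed the release tab, pushed the cover fully open and pressed the eject paddle; the last pictures show the pack up, the cover open, and the radio and tin where they stood (no verdict came back, and I did not check the spare pack in them).

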